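# Sweep the game pieces into the tray

## Robot

A 6-joint arm with a two-finger parallel gripper is mounted at the origin on the work surface. World frame = base frame: x ahead of the robot, y to its left, z up, the work surface at z = 0. Lengths are in mm, angles in degrees, forces in N, time in s.
With the tool pointing down it reaches from about 350 to 850 mm from the base axis. Payload 8.1 kg.
Tool frame: the origin (TCP) lies midway between the tips of the shut fingers; the grasp point (between the pads) lies 19 mm behind it; z points along the fingers, y is the line along which they close (so a half turn about z gives the same grasp; the last joint's range is limited). The gripper opens to 85 mm and grips with 20 to 120 N. Pads are 22 mm wide; open, the fingers measure 114 mm over their backs; the gripper's body (76 mm by 85 mm) begins 54 mm behind the grasp point. The pads swing forward as they close: fully open they stand 13 mm farther back than shut.
Start: joints at [-69.007, 7.471, 85.268, -0, 87.261, -4.893], TCP at [261.971, -539.793, 231.292] pointing down, gripper open.
Joint ranges: [-169.43, 169.43], [-51.17, 129.36], [1.28, 143.12], [-76.62, 256.62], [0, 156.53], [-152.29, 152.29]. Speed limits (degrees/s): [136.94, 136.94, 159.86, 180, 180, 180].

## Interface

Orientations are given as [roll, pitch, yaw] about the fixed x, y, z axes, in that order (R = Rz(yaw) Ry(pitch) Rx(roll)).
In Python, from bench import sense, snapshot, camera_params, hand_in, masks_of, pinpoint gives the robot as it stands.
- The arm moves only by the tool step_arm, never from a script. Its argument "targets" is a list of rows, each an object with "angular": the turn, a rotation vector about the tool's x, y, z scaled (see below), a list of three; "dp": the shift along the tool's x, y, z scaled (see below), a list of three; "fingers": the closure, from 0 (fully open) to 1 (shut). A call has exactly 8 rows; each row is the pose to reach, as a shift and turn from the pose commanded when the call began, along the tool's axes at that moment, turning the shorter way round; what a row does not reach only later rows make up. The controller multiplies each number of a shift by 0.2 m and each number of a turn by 180 degrees. A row lasts 1/8 s, in which the tool goes at most 62.5 mm and 10.7 degrees, less where a joint would pass 70% of its speed; a pose out of reach is approached as far as the arm can. A call with a number of a shift or a turn outside -1 to 1 is refused whole. A call with a gripper value outside its range is refused whole. The fingers move at their own pace and stop on an object; "newtons" is the grip in N (left out, the last holds). Time passes only in rows, so rows that repeat a pose let the fingers close, or fill a call up. It gives the time, the measured TCP pose, the force, the opening and the grip force at its end, in the units of the state.
- sense(): the state, without advancing time (a new reading comes with each control period).
- snapshot(name): name is "scene" or "top"; returns the picture (384x512x3 uint8, blue, green, red); there is no depth.
- camera_params(name): a dict with "vfov" (degrees; the focal length in pixels is half the picture's height over the tangent of half this angle, whatever the lens; pixels are square), "cx", "cy" (the principal point, pixels), "R" (3x3) and "t" (3): a world point X has camera coordinates R X + t. Camera axes: x right, y down, z forward; pixel columns grow to the right and rows downward; lengths in mm; the calibration is good to about 2 mm. A picture is of the moment at which its call begins. camera_params takes no time and is no camera call.
- hand_in(): hands the job in; it is judged then, once.
Trained networks look in the newest picture that a camera, given by its name, has taken for a name from the list of things; names that differ only in an ending like _2 or _b are one class to them, and where a whole thing is asked for, a point or a joint stands for the part that bears it (a point fixed in the world has none). Each returns a list of dicts, best first, with "conf" (0 to 1); they miss things now and then, are a little off and sometimes report something else, mostly with a low value. They report only what shows in the picture. A call takes as long as a camera call. They do not tell look-alikes from the thing itself.
- masks_of(camera, label): "pixels" (384x512 bool, what is visible of it) and "at" ([column, row] in pixels, amid what is visible of it).
- pinpoint(camera, label): "at" ([column, row] in pixels: a listed point, or the origin of a listed thing).
The state is a dict: "time": time; "joint_pos": joint angles; "qd": joint speeds; "joint_efforts": joint torques, N m; "tool_pos": TCP position; "tcp_rot": TCP orientation; "ft_force": force on the tool from outside, world axes, zero at the start; "wrist_torque": the same for the moment, N m; "finger_gap": finger opening in mm; "grip_force": force on a finger pad.
Only numpy, scipy, OpenCV 4.12 (cv2) and the standard library are available. Lean on these libraries where they do the work, as an engineer would, in place of code of your own. Each camera call takes 0.05 s, during which the arm holds its last target. There are 200 camera calls.

## Task

Clear up after the game: with the fingertips, sweep the three flat round wooden pieces across the table and through the open front of the wooden tray, until each lies flat and wholly inside it. Only push them, never lift them, and leave the pawns, shaker, mug and vase standing where they are.

Things in the scene. Friction and masses are not known exactly. Their poses are not given: they have to be found in the camera images.
- tray: fixed wooden tray, 150 mm deep (its x), 240 wide (its y), open front. Origin: outline's centre, on the table. Walls 24 mm high, 8 thick at back and sides; inner faces at x = +67, y = +-112 mm. Mouth without wall at x = -75 mm, facing world -y (within 15 deg); there the 3 mm floor slopes to the table over 20 mm, so pieces slide in.
- piece_a_center (a point): centre of one of three alike flat round game pieces of dark wood, 44 mm in diameter, 12 mm thick, about 18 g, lying flat and loose on the table (this point 6 mm above what it lies on). No bystander stands on the straight way to the nearest part of the tray mouth; another piece may, so sweep the one nearest the mouth first.
- piece_b_center (a point): centre of one of three alike flat round game pieces of dark wood, 44 mm in diameter, 12 mm thick, about 18 g, lying flat and loose on the table (this point 6 mm above what it lies on). No bystander stands on the straight way to the nearest part of the tray mouth; another piece may, so sweep the one nearest the mouth first.
- piece_c_center (a point): centre of one of three alike flat round game pieces of dark wood, 44 mm in diameter, 12 mm thick, about 18 g, lying flat and loose on the table (this point 6 mm above what it lies on). No bystander stands on the straight way to the nearest part of the tray mouth; another piece may, so sweep the one nearest the mouth first.
- pawn_mid: standing wooden pawn, 28 mm across the foot, 55 mm tall, standing among the flat pieces. Leave alone. Origin at the centre of its underside.
- pawn_far: second standing wooden pawn, same shape (28 mm foot, 55 mm tall), on the far side of the flat pieces. Leave alone. Origin at the centre of its underside.
- shaker: white ceramic salt shaker, 44 mm across the foot, 66 mm tall. Leave alone. Origin at the centre of its underside.
- mug: blue ceramic mug, 80 mm across, 90 mm tall, handle turned to the right (about world -y). Leave alone. Origin at the centre of its underside.
- vase: yellow faceted vase, up to 86 mm across, 190 mm tall, left of the tray. Leave alone. Origin at the centre of its underside.
Mind the look-alikes: they are no part of the job. What is shaped like the part that bears piece_a_center but blue or green is not meant.

How it is judged:
By the outcome, as a careful person would: the job done as asked, in the order asked, and still so for the second after the job is handed in, with the robot touching nothing.
It also fails if it takes over 58 s, if anything falls off the work surface, if the arm or the gripper's body presses on something with over 40 N, if the wrist force passes 120 N, or if a joint passes its speed limit or range.

## Working session

There is one attempt and no reset: what is moved stays moved. The work goes in short steps, Python scripts to look and compute and a tool call to move; the robot and the scene stay as the last step left them, time stands still between calls to the robot, and variables do not carry over. Pictures are saved under pics/ and viewed, at most 10 in all, crops included, and the job is handed in when it is done.

Besides the shell and the picture viewer there is one more tool, called after ">>>" in YAML: its name, and indented under it one key for each argument. step_arm: Moves the arm, as the interface text tells. Its arguments: {"type":"object","properties":{"targets":{"type":"array","items":{"type":"object","properties":{"angular":{"type":"array","items":{"type":"number","minimum":-1,"maximum":1}},"dp":{"type":"array","items":{"type":"number","minimum":-1,"maximum":1}},"fingers":{"type":"number"}}}},"newtons":{"type":"number"}},"required":["targets"]}

```bash
mkdir -p pics; cat > h.py <<'E'
from bench import *
import numpy as np, cv2
def ray(cam,px,z):
    c=camera_params(cam); f=192/np.tan(np.radians(c["vfov"]/2)); R=np.array(c["R"]);t=np.array(c["t"])
    d=R.T@np.array([(px[0]-c["cx"])/f,(px[1]-c["cy"])/f,1]); o=-R.T@t
    return (o+d*(z-o[2])/d[2]).round(1)
E
python3 - <<'E'
from h import *
ims=[]
for n in("top","scene"):
    im=snapshot(n); cv2.imwrite(f"pics/{n}0.png",im)
    for l,z in(("piece_a_center",6),("tray",0),("pawn_mid",0),("shaker",0),("mug",0),("vase",0)):
        for d in pinpoint(n,l):
            if d["conf"]>.2:
                x,y=np.int32(d["at"]); 
                print(n,l,round(d["conf"],2),np.round(d["at"],1),ray(n,d["at"],z)[:2],im[np.clip(y,0,383),np.clip(x,0,511)])
print(sense())
E
```

```text
top piece_a_center 0.66 [261.1 198.8] [522.   26.8] [20 36 66]
top piece_a_center 0.63 [299.2 197.5] [524.1 -98.6] [155  58   9]
top piece_a_center 0.63 [260.7 240.6] [384.9  30.5] [ 39 113  13]
top piece_a_center 0.46 [288.1 238.7] [389.7 -59.3] [163  64  24]
top tray 0.85 [202.5 195.8] [535.5 221. ] [103 160 188]
top pawn_mid 0.54 [328.4 193.4] [ 536.2 -195.6] [ 4 22 46]
top shaker 0.51 [361.3 174.6] [ 596.5 -305.5] [168 180 178]
top mug 0.82 [386.1 225.7] [ 426.8 -381.6] [58 40 20]
top mug 0.49 [359.4 176.2] [ 591.3 -299.1] [ 97 108 105]
top vase 0.89 [138.7 203.1] [514.9 433.6] [ 3 54 69]
scene piece_a_center 0.75 [258.2 196.9] [523.9  37.8] [23 36 58]
scene piece_a_center 0.74 [220.  219.8] [527.1 -75.8] [110  46  15]
scene piece_a_center 0.66 [194.9 173.7] [374.2 -63. ] [127  54  19]
scene piece_a_center 0.54 [225.9 161.3] [384.   25.9] [46 98 30]
scene piece_a_center 0.46 [ 82.6 250.5] [ 422.3 -382.2] [56 40 24]
scene tray 0.72 [317.3 170.8] [539.6 216.5] [ 91 125 145]
scene pawn_mid 0.59 [180.1 252.8] [ 547.7 -195.8] [14 23 40]
scene shaker 0.91 [149.  296.5] [ 601.2 -298.6] [81 86 86]
scene mug 0.76 [ 88.7 248.6] [ 421.8 -370. ] [63 47 29]
{'time': 0.7, 'joint_pos': array([-6.90079305e+01,  7.46922255e+00,  8.52648912e+01, -2.22302412e-04,
        8.72621309e+01, -4.89299318e+00]), 'qd': array([ 0.01450998, -0.02748632, -0.0944961 ,  0.01499509, -0.01104773,
       -0.01168451]), 'joint_efforts': array([-1.63957742e-03, -5.69145870e+01, -5.00758088e+01, -3.31282745e-04,
        6.74455023e-04,  4.18705710e-06]), 'tool_pos': array([ 261.96861315, -539.81650068,  231.34041535]), 'tcp_rot': array([1.79996277e+02, 5.41546717e-04, 2.58850733e+01]), 'ft_force': array([0.71835787, 0.07527489, 0.55552808]), 'wrist_torque': array([-0.03358487, -0.05227677,  0.00564767]), 'grip_force': 0.0, 'finger_gap': 85.46489262097924}
```

View pics/top0.png

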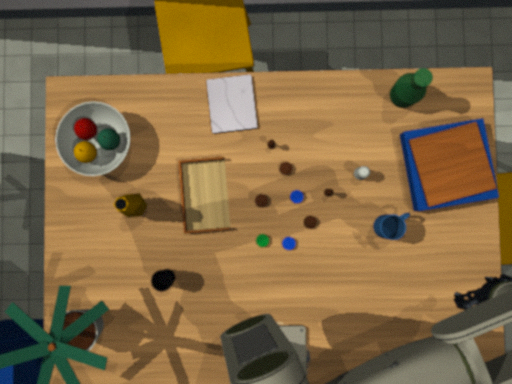

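View pics/scene0.png

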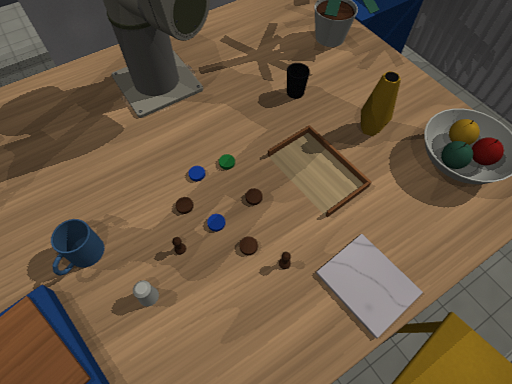

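```bash
python3 - <<'E'
from h import *
T={"top":[(262,200),(287,168),(311,222),(298,197),(289,243),(264,241)],"scene":[(254,197),(248,246),(184,205),(216,222),(197,173),(227,161)]}
for n in T:
    im=cv2.imread(f"pics/{n}0.png"); 
    print({k:v for k,v in camera_params(n).items()})
    for i,(x,y) in enumerate(T[n]):
        c=im[y-13:y+14,x-13:x+14].astype(float)
        # background = wood median; disc by colour distance
        d=np.linalg.norm(c-np.median(c.reshape(-1,3),0),axis=2)
        m=(d>60).astype(np.uint8); k,l,s,ce=cv2.connectedComponentsWithStats(m)
        j=1+np.argmax(s[1:,4]); p=ce[j]+[x-13,y-13]
        print(n,i,s[j],p.round(1),ray(n,p,7)[:2])
    for l,z in(("pawn_mid",20),("shaker",30),("mug",45),("piece_a_center",8)):
        for d in masks_of(n,l):
            if d["conf"]>.3:
                ys,xs=np.nonzero(d["pixels"]); p=(xs.mean(),ys.mean()); print(n,l,round(d["conf"],2),len(xs),np.round(p,1),ray(n,p,z)[:2])
a=cv2.imread("pics/top0.png")[125:265,160:350]; b=cv2.imread("pics/scene0.png")[110:290,140:390]
cv2.imwrite("pics/ct.png",cv2.resize(a,None,fx=4,fy=4,interpolation=2)); cv2.imwrite("pics/cs.png",cv2.resize(b,None,fx=3,fy=3,interpolation=2))
E
```

```text
{'vfov': 46.65342551562373, 'cx': 254.90846496065677, 'cy': 193.0073523053748, 'R': array([[-0.0165258 , -0.9997024 , -0.01794465],
       [-0.99845761,  0.01745128, -0.05270539],
       [ 0.05300287,  0.01704597, -0.99844886]]), 't': array([  55.93064287,  540.08200818, 1444.61564379])}
top 0 [  6   7  16  13 168] [262.4 200.4] [516.7  22.7]
top 1 [  5   7  16  14 170] [286.7 168.7] [619.8 -59.4]
top 2 [  6   7  16  13 161] [310.9 221.9] [ 443.5 -134.9]
top 3 [  5   6  16  14 167] [297.  196.2] [528.4 -91.4]
top 4 [  6   7  15  13 165] [289.  243.1] [375.3 -61.8]
top 5 [  5   6  15  13 156] [262.9 239.9] [387.3  23.1]
top pawn_mid 0.62 48 [327.4 192.4] [ 538.5 -189.4]
top shaker 0.5 154 [360.8 172.9] [ 599.2 -297.4]
top mug 0.58 756 [390.3 226.6] [ 425.  -382.4]
top piece_a_center 0.71 120 [261.  201.1] [514.3  27.3]
top piece_a_center 0.68 147 [288.  243.2] [375.2 -58.5]
top piece_a_center 0.58 100 [261.9 240.7] [384.6  26.4]
top piece_a_center 0.57 129 [295.9 197. ] [525.9 -87.5]
{'vfov': 56.69281344753488, 'cx': 256.10361114437956, 'cy': 192.62501252529287, 'R': array([[ 0.547974
[... 330 characters left out ...]
69] [183.  205.9] [ 444.2 -133.6]
scene 3 [  4   5  18  19 267] [215.5 222.7] [528.2 -89.1]
scene 4 [  1   6  20  16 224] [195.9 173.3] [375.2 -60.5]
scene 5 [  4   6  17  17 206] [226.3 161.9] [386.8  25.5]
scene pawn_mid 0.5 160 [178.8 245.2] [ 538.5 -190.4]
scene shaker 0.63 469 [145.7 292.9] [ 601.7 -298.2]
scene mug 0.6 2032 [ 76.  244.9] [ 425.4 -381.8]
scene mug 0.51 1669 [380.4 104.4] [477.4 485.6]
scene piece_a_center 0.66 1608 [380.2 104.2] [455.4 520.7]
scene piece_a_center 0.65 242 [196.8 173. ] [376.3 -58.2]
scene piece_a_center 0.61 212 [227.3 161.6] [388.1  27.9]
scene piece_a_center 0.57 278 [215.9 221.9] [527.5 -87.4]
scene piece_a_center 0.47 226 [254.2 196.3] [517.8  29.5]
```

View pics/ct.png

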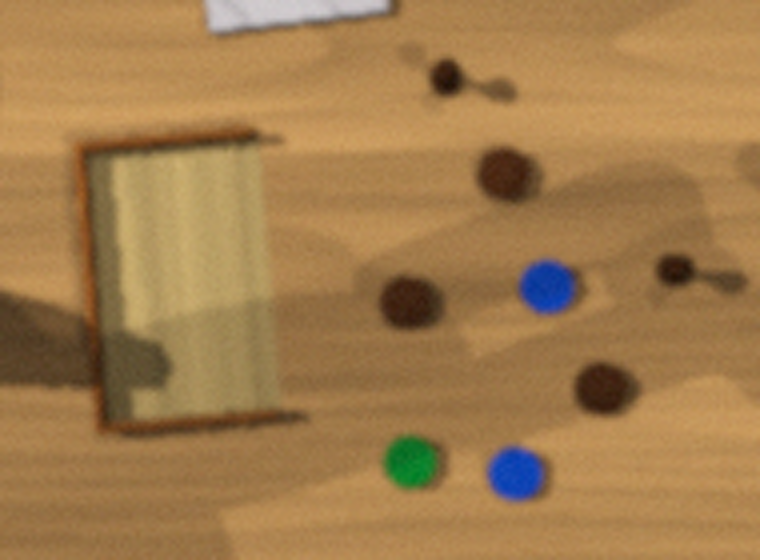

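View pics/cs.png

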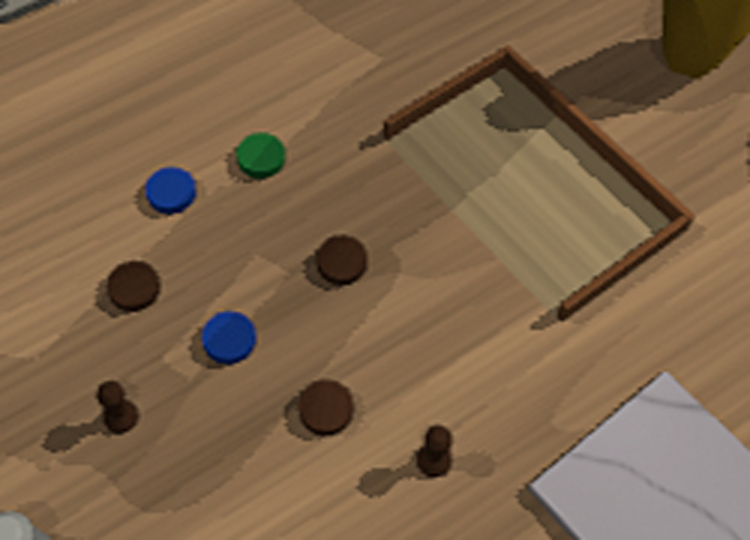

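```bash
python3 - <<'E'
from h import *
for nm,p,z in(("mouthhi",(258,131),24),("mouthlo",(298,414),24),("backhi",(80,145),24),("backlo",(102,430),24),("pawnfar_head",(446,75),50),("pawnmid_head",(676,268),50),("A",(409,302),7),("B",(504,173),7),("C",(602,388),7)):
    print("top",nm,ray("top",(p[0]/4+160-.4,p[1]/4+125-.4),z)[:2])
for nm,p,z in(("mouthhi",(564,305),24),("mouthlo",(387,125),24),("backhi",(690,215),24),("backlo",(508,49),24),("pawnfar_foot",(435,464),3),("pawnmid_foot",(120,418),3),("A",(342,260),7),("B",(326,407),7),("C",(133,286),7)):
    print("scene",nm,ray("scene",(p[0]/3+140-.3,p[1]/3+110-.3),z)[:2])
E
```

```text
top mouthhi [659.1 145.5]
top mouthlo [427.6 116. ]
top backhi [650.4 291.8]
top backlo [417.2 275.6]
top pawnfar_head [698.   -8.6]
top pawnmid_head [ 539.5 -189. ]
top A [517.6  24.4]
top B [622.7 -55.8]
top C [ 444.4 -132.4]
scene mouthhi [657.8 150.4]
scene mouthlo [430. 133.]
scene backhi [648.9 295. ]
scene backlo [418.  278.3]
scene pawnfar_foot [704.3  -8.7]
scene pawnmid_foot [ 540.2 -192.4]
scene A [516.8  28.7]
scene B [621.3 -54.1]
scene C [ 443.3 -130.4]
```

```bash
cat >> h.py <<'E'
from scipy.spatial.transform import Rotation as Ro
def go(p,q,yaw):   # from pose p (list xyz, yaw) to q
    R=Ro.from_euler("xyz",[180,0,p[3]],degrees=True)
    T=Ro.from_euler("xyz",[180,0,yaw],degrees=True)
    print(np.round(R.inv().apply(np.array(q)-p[:3])/200,3),np.round((R.inv()*T).as_rotvec(degrees=True)/180,4))
E
python3 - <<'E'
from h import *
p=[262,-539.8,231.3,25.9]
go(p,[345,-370,231.3],83.7)
p=[345,-370,231.3,83.7]
go(p,[428,-198,180],83.7)
p=[428,-198,180,83.7]
go(p,[511,-26,50],83.7)
E
```

```text
[ 0.744 -0.582 -0.   ] [ 0.      0.     -0.3211]
[0.9   0.318 0.257] [0. 0. 0.]
[0.9   0.318 0.65 ] [0. 0. 0.]
```

>>> step_arm:
  newtons: 20
  targets:
    - {"dp": [0.12, -0.1, 0], "angular": [0, 0, -0.05], "fingers": 0.65}
    - {"dp": [0.25, -0.2, 0], "angular": [0, 0, -0.1], "fingers": 0.65}
    - {"dp": [0.37, -0.29, 0], "angular": [0, 0, -0.15], "fingers": 0.65}
    - {"dp": [0.5, -0.39, 0], "angular": [0, 0, -0.2], "fingers": 0.65}
    - {"dp": [0.62, -0.48, 0], "angular": [0, 0, -0.25], "fingers": 0.65}
    - {"dp": [0.744, -0.582, 0], "angular": [0, 0, -0.3], "fingers": 0.65}
    - {"dp": [0.744, -0.582, 0], "angular": [0, 0, -0.321], "fingers": 0.65}
    - {"dp": [0.744, -0.582, 0], "angular": [0, 0, -0.321], "fingers": 0.65}

```text
time: 2.1
tool_pos: [345.2, -369.9, 231.5]
tcp_rot: [180.0, 0.0, 83.7]
ft_force: [-0.7, -0.9, 0.2]
finger_gap: 29.9
grip_force: 0.0
```

>>> step_arm:
  targets:
    - {"dp": [0.13, 0.045, 0.03], "angular": [0, 0, 0], "fingers": 0.65}
    - {"dp": [0.26, 0.09, 0.06], "angular": [0, 0, 0], "fingers": 0.65}
    - {"dp": [0.39, 0.135, 0.1], "angular": [0, 0, 0], "fingers": 0.65}
    - {"dp": [0.52, 0.18, 0.14], "angular": [0, 0, 0], "fingers": 0.65}
    - {"dp": [0.65, 0.225, 0.18], "angular": [0, 0, 0], "fingers": 0.65}
    - {"dp": [0.78, 0.27, 0.22], "angular": [0, 0, 0], "fingers": 0.65}
    - {"dp": [0.9, 0.318, 0.257], "angular": [0, 0, 0], "fingers": 0.65}
    - {"dp": [0.9, 0.318, 0.257], "angular": [0, 0, 0], "fingers": 0.65}

```text
time: 3.1
tool_pos: [428.2, -197.2, 179.3]
tcp_rot: [-179.9, -0.0, 83.7]
ft_force: [-0.8, -0.7, 0.4]
finger_gap: 29.4
grip_force: 0.0
```

>>> step_arm:
  targets:
    - {"dp": [0.13, 0.045, 0.08], "angular": [0, 0, 0], "fingers": 0.65}
    - {"dp": [0.26, 0.09, 0.16], "angular": [0, 0, 0], "fingers": 0.65}
    - {"dp": [0.39, 0.135, 0.25], "angular": [0, 0, 0], "fingers": 0.65}
    - {"dp": [0.52, 0.18, 0.34], "angular": [0, 0, 0], "fingers": 0.65}
    - {"dp": [0.65, 0.225, 0.45], "angular": [0, 0, 0], "fingers": 0.65}
    - {"dp": [0.78, 0.27, 0.55], "angular": [0, 0, 0], "fingers": 0.65}
    - {"dp": [0.9, 0.318, 0.65], "angular": [0, 0, 0], "fingers": 0.65}
    - {"dp": [0.9, 0.318, 0.65], "angular": [0, 0, 0], "fingers": 0.65}

```text
time: 4.1
tool_pos: [510.4, -26.1, 48.4]
tcp_rot: [-179.8, 0.0, 83.7]
ft_force: [0.1, -0.3, 0.4]
finger_gap: 29.8
grip_force: 0.0
```

>>> step_arm:
  targets:
    - {"dp": [0, 0, 0.05], "angular": [0, 0, 0], "fingers": 0.65}
    - {"dp": [0, 0, 0.1], "angular": [0, 0, 0], "fingers": 0.65}
    - {"dp": [0, 0, 0.15], "angular": [0, 0, 0], "fingers": 0.65}
    - {"dp": [0, 0, 0.18], "angular": [0, 0, 0], "fingers": 0.65}
    - {"dp": [0, 0, 0.2], "angular": [0, 0, 0], "fingers": 0.65}
    - {"dp": [0, 0, 0.215], "angular": [0, 0, 0], "fingers": 0.65}
    - {"dp": [0, 0, 0.22], "angular": [0, 0, 0], "fingers": 0.65}
    - {"dp": [0, 0, 0.22], "angular": [0, 0, 0], "fingers": 0.65}

```text
time: 5.1
tool_pos: [511.3, -26.3, 6.0]
tcp_rot: [180.0, 0.0, 83.7]
ft_force: [-0.5, -0.2, 0.1]
finger_gap: 30.2
grip_force: 0.0
```

```bash
python3 - <<'E'
from h import *
im=snapshot("scene"); cv2.imwrite("pics/s1.png",cv2.resize(im[110:290,140:390],None,fx=3,fy=3,interpolation=2))
s=sense();print(s["tool_pos"],s["ft_force"])
E
```

```text
[511.35288519 -26.33408763   6.10718072] [-0.59139712  0.99961873  0.50467972]
```

View pics/s1.png

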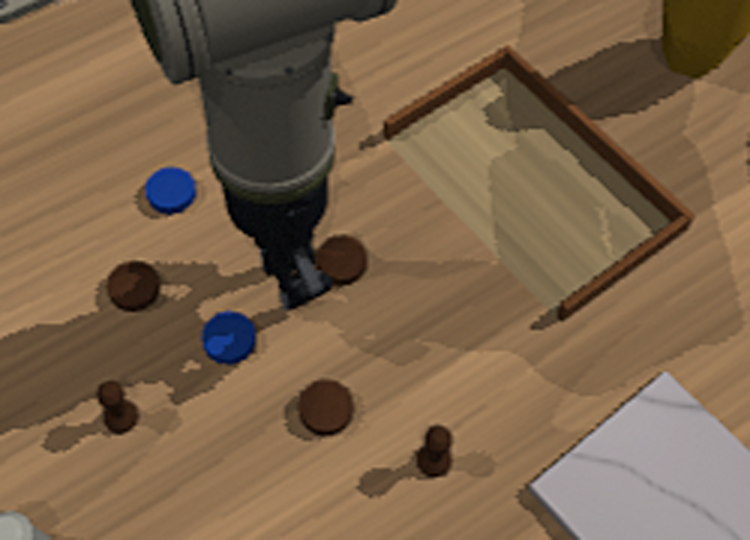

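>>> step_arm:
  targets:
    - {"dp": [0.06, 0, 0], "angular": [0, 0, 0], "fingers": 0.65}
    - {"dp": [0.12, 0, 0], "angular": [0, 0, 0], "fingers": 0.65}
    - {"dp": [0.2, 0, 0], "angular": [0, 0, 0], "fingers": 0.65}
    - {"dp": [0.3, 0, 0], "angular": [0, 0, 0], "fingers": 0.65}
    - {"dp": [0.4, 0, 0], "angular": [0, 0, 0], "fingers": 0.65}
    - {"dp": [0.5, 0, 0], "angular": [0, 0, 0], "fingers": 0.65}
    - {"dp": [0.6, 0, 0], "angular": [0, 0, 0], "fingers": 0.65}
    - {"dp": [0.68, 0, 0], "angular": [0, 0, 0], "fingers": 0.65}

```text
time: 6.15
tool_pos: [526.2, 110.4, 5.9]
tcp_rot: [180.0, -0.0, 83.7]
ft_force: [0.1, -0.7, -0.2]
finger_gap: 30.0
grip_force: 0.2
```

```bash
python3 - <<'E'
from h import *
im=snapshot("scene"); cv2.imwrite("pics/s2.png",cv2.resize(im[110:290,140:390],None,fx=3,fy=3,interpolation=2))
s=sense();print(s["tool_pos"],s["ft_force"])
E
```

```text
[526.42337983 111.76948663   6.04371532] [-0.62943326  1.96711848  0.41657894]
```

View pics/s2.png

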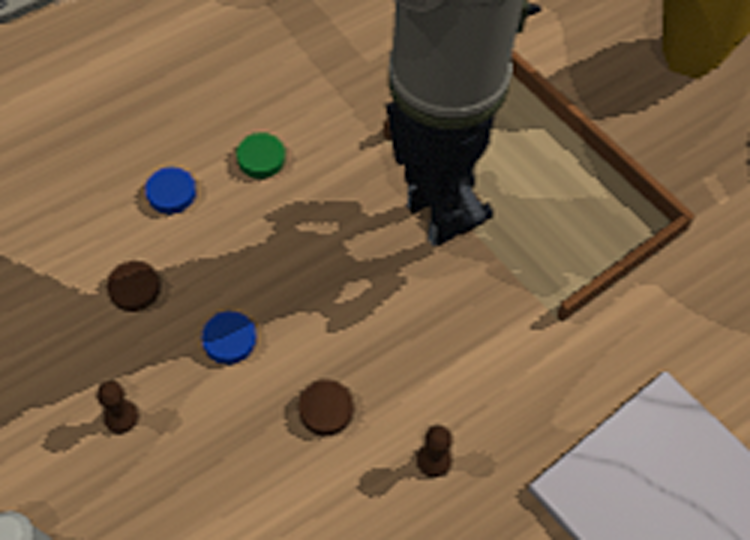

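A is no longer at its old spot; it rides hidden behind the fingers (about 450,215), now at the ramp. Continuing.

>>> step_arm:
  targets:
    - {"dp": [0.08, 0, 0], "angular": [0, 0, 0], "fingers": 0.65}
    - {"dp": [0.17, 0, 0], "angular": [0, 0, 0], "fingers": 0.65}
    - {"dp": [0.26, 0, 0], "angular": [0, 0, 0], "fingers": 0.65}
    - {"dp": [0.35, 0, 0], "angular": [0, 0, 0], "fingers": 0.65}
    - {"dp": [0.43, 0, 0], "angular": [0, 0, 0], "fingers": 0.65}
    - {"dp": [0.49, 0, 0], "angular": [0, 0, 0], "fingers": 0.65}
    - {"dp": [0.52, 0, 0], "angular": [0, 0, 0], "fingers": 0.65}
    - {"dp": [0.53, 0, 0], "angular": [0, 0, 0], "fingers": 0.65}

```text
time: 7.2
tool_pos: [537.9, 214.4, 5.8]
tcp_rot: [-180.0, 0.0, 83.7]
ft_force: [-0.2, 0.1, 0.4]
finger_gap: 30.2
grip_force: 0.1
```

>>> step_arm:
  targets:
    - {"dp": [-0.08, 0, 0], "angular": [0, 0, 0], "fingers": 0.65}
    - {"dp": [-0.18, 0, -0.03], "angular": [0, 0, 0], "fingers": 0.65}
    - {"dp": [-0.3, 0, -0.15], "angular": [0, 0, 0], "fingers": 0.65}
    - {"dp": [-0.4, 0.0, -0.3], "angular": [0, 0, 0], "fingers": 0.65}
    - {"dp": [-0.55, 0.0, -0.45], "angular": [0, 0, 0], "fingers": 0.65}
    - {"dp": [-0.7, 0, -0.6], "angular": [0, 0, 0], "fingers": 0.65}
    - {"dp": [-0.85, 0, -0.65], "angular": [0, 0, 0], "fingers": 0.65}
    - {"dp": [-1, 0, -0.65], "angular": [0, 0, 0], "fingers": 0.65}

```text
time: 8.2
tool_pos: [516.0, 12.7, 137.9]
tcp_rot: [179.8, 0.0, 83.6]
ft_force: [-0.6, 0.4, -0.6]
finger_gap: 29.6
grip_force: 0.0
```

```bash
python3 - <<'E'
from h import *
im=snapshot("scene"); cv2.imwrite("pics/s3.png",cv2.resize(im[110:290,140:390],None,fx=3,fy=3,interpolation=2))
s=sense();P=s["tool_pos"];print(P,s["tcp_rot"],s["ft_force"])
h=93.8;e=np.array([np.cos(np.radians(h)),np.sin(np.radians(h))])
B=np.array([622,-55.]); st=B-55*e; print(st,(np.array([604,215])-27*e))
go([*P,83.7],[*st,70],h)
E
```

```text
[515.29617125   9.72454787 137.063524  ] [1.79897642e+02 1.32586111e-01 8.35200884e+01] [ 1.00669324 -2.082756   -1.25864045]
[ 625.64506452 -109.87908076] [605.78939531 188.05936036]
[-0.534  0.614  0.335] [ 0.      0.     -0.0561]
```

View pics/s3.png

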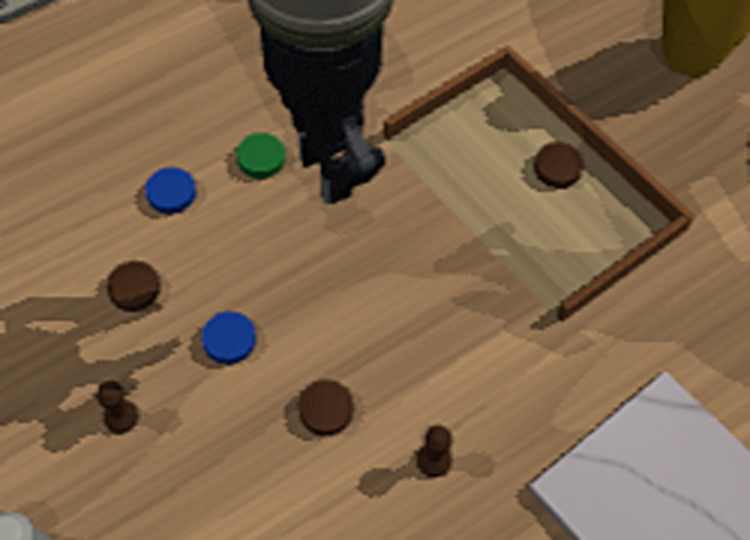

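A lies flat inside the tray (558,165); others undisturbed. Next B at (326,407).

>>> step_arm:
  targets:
    - {"dp": [-0.1, 0.1, 0], "angular": [0, 0, -0.02], "fingers": 0.65}
    - {"dp": [-0.2, 0.22, 0], "angular": [0, 0, -0.04], "fingers": 0.65}
    - {"dp": [-0.32, 0.34, 0.05], "angular": [0, 0, -0.056], "fingers": 0.65}
    - {"dp": [-0.44, 0.47, 0.1], "angular": [0, 0, -0.056], "fingers": 0.65}
    - {"dp": [-0.53, 0.58, 0.2], "angular": [0, 0, -0.056], "fingers": 0.65}
    - {"dp": [-0.563, 0.614, 0.28], "angular": [0, 0, -0.056], "fingers": 0.65}
    - {"dp": [-0.563, 0.614, 0.33], "angular": [0, 0, -0.056], "fingers": 0.65}
    - {"dp": [-0.563, 0.614, 0.33], "angular": [0, 0, -0.056], "fingers": 0.65}

```text
time: 9.25
tool_pos: [623.9, -109.4, 68.8]
tcp_rot: [-179.9, -0.1, 93.8]
ft_force: [-0.3, -0.2, 0.4]
finger_gap: 30.1
grip_force: 0.0
```

>>> step_arm:
  targets:
    - {"dp": [0, 0, 0.06], "angular": [0, 0, 0], "fingers": 0.65}
    - {"dp": [0, 0, 0.13], "angular": [0, 0, 0], "fingers": 0.65}
    - {"dp": [0, 0, 0.2], "angular": [0, 0, 0], "fingers": 0.65}
    - {"dp": [0, 0, 0.26], "angular": [0, 0, 0], "fingers": 0.65}
    - {"dp": [0, 0, 0.3], "angular": [0, 0, 0], "fingers": 0.65}
    - {"dp": [0, 0, 0.32], "angular": [0, 0, 0], "fingers": 0.65}
    - {"dp": [0, 0, 0.32], "angular": [0, 0, 0], "fingers": 0.65}
    - {"dp": [0, 0, 0.32], "angular": [0, 0, 0], "fingers": 0.65}

```text
time: 10.25
tool_pos: [625.9, -110.2, 6.5]
tcp_rot: [179.9, 0.0, 93.7]
ft_force: [-0.9, -0.3, -0.4]
finger_gap: 29.9
grip_force: 0.0
```

>>> step_arm:
  targets:
    - {"dp": [0.06, 0, 0], "angular": [0, 0, 0], "fingers": 0.65}
    - {"dp": [0.12, 0, 0], "angular": [0, 0, 0], "fingers": 0.65}
    - {"dp": [0.2, 0, 0], "angular": [0, 0, 0], "fingers": 0.65}
    - {"dp": [0.3, 0, 0], "angular": [0, 0, 0], "fingers": 0.65}
    - {"dp": [0.4, 0, 0], "angular": [0, 0, 0], "fingers": 0.65}
    - {"dp": [0.5, 0, 0], "angular": [0, 0, 0], "fingers": 0.65}
    - {"dp": [0.6, 0, 0], "angular": [0, 0, 0], "fingers": 0.65}
    - {"dp": [0.7, 0, 0], "angular": [0, 0, 0], "fingers": 0.65}

```text
time: 11.25
tool_pos: [616.2, 31.1, 5.9]
tcp_rot: [180.0, 0.0, 93.8]
ft_force: [-0.3, -0.9, -0.2]
finger_gap: 29.7
grip_force: 0.1
```

>>> step_arm:
  targets:
    - {"dp": [0.1, 0, 0], "angular": [0, 0, 0], "fingers": 0.65}
    - {"dp": [0.2, 0, 0], "angular": [0, 0, 0], "fingers": 0.65}
    - {"dp": [0.31, 0, 0], "angular": [0, 0, 0], "fingers": 0.65}
    - {"dp": [0.42, 0, 0], "angular": [0, 0, 0], "fingers": 0.65}
    - {"dp": [0.53, 0, 0], "angular": [0, 0, 0], "fingers": 0.65}
    - {"dp": [0.63, 0, 0], "angular": [0, 0, 0], "fingers": 0.65}
    - {"dp": [0.72, 0, 0], "angular": [0, 0, 0], "fingers": 0.65}
    - {"dp": [0.79, 0, 0], "angular": [0, 0, 0], "fingers": 0.65}

```text
time: 12.25
tool_pos: [605.8, 188.5, 5.8]
tcp_rot: [-180.0, 0.0, 93.8]
ft_force: [0.2, -0.5, 0.5]
finger_gap: 30.4
grip_force: 0.1
```

>>> step_arm:
  targets:
    - {"dp": [0, 0, 0], "angular": [0, 0, 0], "fingers": 0.65}
    - {"dp": [-0.08, 0, 0], "angular": [0, 0, 0], "fingers": 0.65}
    - {"dp": [-0.18, 0, -0.03], "angular": [0, 0, 0], "fingers": 0.65}
    - {"dp": [-0.3, 0, -0.15], "angular": [0, 0, 0], "fingers": 0.65}
    - {"dp": [-0.45, 0, -0.3], "angular": [0, 0, 0], "fingers": 0.65}
    - {"dp": [-0.65, 0, -0.45], "angular": [0, 0, 0], "fingers": 0.65}
    - {"dp": [-0.85, 0, -0.6], "angular": [0, 0, 0], "fingers": 0.65}
    - {"dp": [-1, 0, -0.65], "angular": [0, 0, 0], "fingers": 0.65}

```text
time: 13.25
tool_pos: [620.2, -16.5, 139.5]
tcp_rot: [179.7, 0.1, 93.6]
ft_force: [1.4, 0.2, -0.4]
finger_gap: 30.2
grip_force: 0.0
```

```bash
python3 - <<'E'
from h import *
im=snapshot("scene"); cv2.imwrite("pics/s4.png",cv2.resize(im[110:290,140:390],None,fx=3,fy=3,interpolation=2))
s=sense();P=s["tool_pos"];print(P,s["tcp_rot"],s["ft_force"])
h=83.2;e=np.array([np.cos(np.radians(h)),np.sin(np.radians(h))])
C=np.array([444,-132.]); st=C-55*e; print(st,(np.array([484,206])-27*e))
go([606.2+200*.066,188-199.5,136,93.8],[(619+st[0])/2,(-12+st[1])/2,136],h)
go([(619+st[0])/2,(-12+st[1])/2,136,h],[*st,70],h)
E
```

```text
[620.56778826 -19.90396704 140.03885731] [179.71654845   0.19426507  93.49014791] [ 0.04137974 -2.28761666  0.7733554 ]
[ 437.48778174 -186.61310295] [480.80309286 179.18993128]
[-0.408 -0.484 -0.   ] [-0.     -0.      0.0589]
[-0.487 -0.399  0.33 ] [0. 0. 0.]
```

View pics/s4.png

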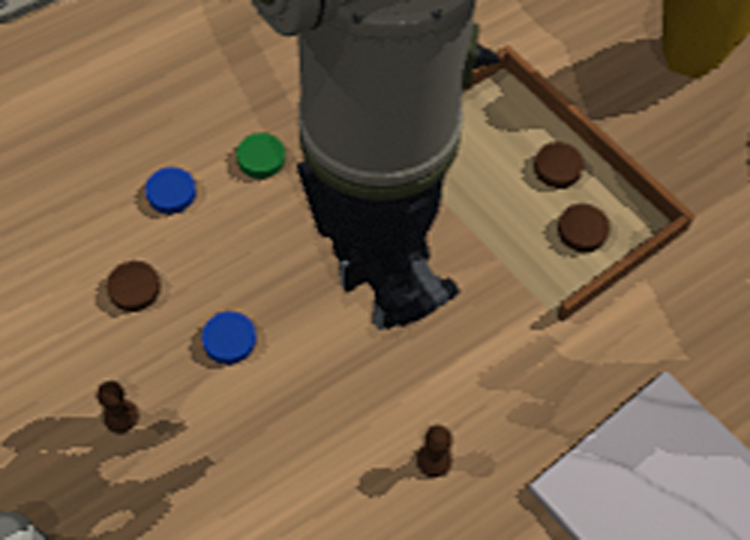

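B lies in the tray (583,228) beside A (558,165), and nothing else moved. Now C at (133,286).

>>> step_arm:
  targets:
    - {"dp": [-0.06, -0.07, 0], "angular": [0, 0, 0.02], "fingers": 0.65}
    - {"dp": [-0.13, -0.15, 0], "angular": [0, 0, 0.04], "fingers": 0.65}
    - {"dp": [-0.2, -0.24, 0], "angular": [0, 0, 0.059], "fingers": 0.65}
    - {"dp": [-0.28, -0.33, 0], "angular": [0, 0, 0.059], "fingers": 0.65}
    - {"dp": [-0.35, -0.42, 0], "angular": [0, 0, 0.059], "fingers": 0.65}
    - {"dp": [-0.4, -0.47, 0], "angular": [0, 0, 0.059], "fingers": 0.65}
    - {"dp": [-0.408, -0.484, 0], "angular": [0, 0, 0.059], "fingers": 0.65}
    - {"dp": [-0.408, -0.484, 0], "angular": [0, 0, 0.059], "fingers": 0.65}

```text
time: 14.3
tool_pos: [527.9, -100.2, 136.1]
tcp_rot: [180.0, -0.0, 83.1]
ft_force: [0.3, 0.3, 0.2]
finger_gap: 30.1
grip_force: 0.0
```

>>> step_arm:
  targets:
    - {"dp": [-0.08, -0.07, 0], "angular": [0, 0, 0], "fingers": 0.65}
    - {"dp": [-0.16, -0.13, 0], "angular": [0, 0, 0], "fingers": 0.65}
    - {"dp": [-0.25, -0.2, 0.05], "angular": [0, 0, 0], "fingers": 0.65}
    - {"dp": [-0.34, -0.28, 0.1], "angular": [0, 0, 0], "fingers": 0.65}
    - {"dp": [-0.43, -0.35, 0.2], "angular": [0, 0, 0], "fingers": 0.65}
    - {"dp": [-0.487, -0.399, 0.28], "angular": [0, 0, 0], "fingers": 0.65}
    - {"dp": [-0.487, -0.399, 0.33], "angular": [0, 0, 0], "fingers": 0.65}
    - {"dp": [-0.487, -0.399, 0.33], "angular": [0, 0, 0], "fingers": 0.65}

```text
time: 15.3
tool_pos: [436.6, -186.7, 69.2]
tcp_rot: [-179.9, -0.0, 83.1]
ft_force: [0.3, 0.5, 0.3]
finger_gap: 29.8
grip_force: 0.0
```

>>> step_arm:
  targets:
    - {"dp": [0, 0, 0.06], "angular": [0, 0, 0], "fingers": 0.65}
    - {"dp": [0, 0, 0.13], "angular": [0, 0, 0], "fingers": 0.65}
    - {"dp": [0, 0, 0.2], "angular": [0, 0, 0], "fingers": 0.65}
    - {"dp": [0, 0, 0.26], "angular": [0, 0, 0], "fingers": 0.65}
    - {"dp": [0, 0, 0.3], "angular": [0, 0, 0], "fingers": 0.65}
    - {"dp": [0, 0, 0.32], "angular": [0, 0, 0], "fingers": 0.65}
    - {"dp": [0, 0, 0.32], "angular": [0, 0, 0], "fingers": 0.65}
    - {"dp": [0, 0, 0.32], "angular": [0, 0, 0], "fingers": 0.65}

```text
time: 16.3
tool_pos: [437.3, -187.4, 6.4]
tcp_rot: [180.0, 0.0, 83.1]
ft_force: [-0.5, 0.4, -0.4]
finger_gap: 29.8
grip_force: 0.0
```

>>> step_arm:
  targets:
    - {"dp": [0.06, 0, 0], "angular": [0, 0, 0], "fingers": 0.65}
    - {"dp": [0.12, 0, 0], "angular": [0, 0, 0], "fingers": 0.65}
    - {"dp": [0.2, 0, 0], "angular": [0, 0, 0], "fingers": 0.65}
    - {"dp": [0.3, 0, 0], "angular": [0, 0, 0], "fingers": 0.65}
    - {"dp": [0.4, 0, 0], "angular": [0, 0, 0], "fingers": 0.65}
    - {"dp": [0.5, 0, 0], "angular": [0, 0, 0], "fingers": 0.65}
    - {"dp": [0.6, 0, 0], "angular": [0, 0, 0], "fingers": 0.65}
    - {"dp": [0.7, 0, 0], "angular": [0, 0, 0], "fingers": 0.65}

```text
time: 17.3
tool_pos: [453.6, -46.5, 6.0]
tcp_rot: [180.0, -0.0, 83.2]
ft_force: [0.4, -0.9, -0.3]
finger_gap: 29.9
grip_force: 0.1
```

>>> step_arm:
  targets:
    - {"dp": [0.1, 0, 0], "angular": [0, 0, 0], "fingers": 0.65}
    - {"dp": [0.2, 0, 0], "angular": [0, 0, 0], "fingers": 0.65}
    - {"dp": [0.3, 0, 0], "angular": [0, 0, 0], "fingers": 0.65}
    - {"dp": [0.4, 0, 0], "angular": [0, 0, 0], "fingers": 0.65}
    - {"dp": [0.5, 0, 0], "angular": [0, 0, 0], "fingers": 0.65}
    - {"dp": [0.6, 0, 0], "angular": [0, 0, 0], "fingers": 0.65}
    - {"dp": [0.7, 0, 0], "angular": [0, 0, 0], "fingers": 0.65}
    - {"dp": [0.8, 0, 0], "angular": [0, 0, 0], "fingers": 0.65}

```text
time: 18.3
tool_pos: [472.4, 112.3, 6.0]
tcp_rot: [180.0, -0.0, 83.2]
ft_force: [0.7, -0.8, -0.0]
finger_gap: 29.8
grip_force: 0.2
```

>>> step_arm:
  targets:
    - {"dp": [0.1, 0, 0], "angular": [0, 0, 0], "fingers": 0.65}
    - {"dp": [0.19, 0, 0], "angular": [0, 0, 0], "fingers": 0.65}
    - {"dp": [0.27, 0, 0], "angular": [0, 0, 0], "fingers": 0.65}
    - {"dp": [0.32, 0, 0], "angular": [0, 0, 0], "fingers": 0.65}
    - {"dp": [0.35, 0, 0], "angular": [0, 0, 0], "fingers": 0.65}
    - {"dp": [0.35, 0, 0], "angular": [0, 0, 0], "fingers": 0.65}
    - {"dp": [0.3, 0, 0], "angular": [0, 0, 0], "fingers": 0.65}
    - {"dp": [0.24, 0, 0], "angular": [0, 0, 0], "fingers": 0.65}

```text
time: 19.3
tool_pos: [478.3, 157.2, 5.8]
tcp_rot: [-180.0, 0.0, 83.1]
ft_force: [-0.4, -0.7, -0.4]
finger_gap: 30.1
grip_force: 0.0
```

>>> step_arm:
  targets:
    - {"dp": [-0.05, 0, -0.1], "angular": [0, 0, 0], "fingers": 0.65}
    - {"dp": [-0.15, 0, -0.25], "angular": [0, 0, 0], "fingers": 0.65}
    - {"dp": [-0.3, 0, -0.4], "angular": [0, 0, 0], "fingers": 0.65}
    - {"dp": [-0.45, 0, -0.55], "angular": [0, 0, 0], "fingers": 0.65}
    - {"dp": [-0.6, 0, -0.7], "angular": [0, 0, 0], "fingers": 0.65}
    - {"dp": [-0.75, 0, -0.8], "angular": [0, 0, 0], "fingers": 0.65}
    - {"dp": [-0.85, 0, -0.8], "angular": [0, 0, 0], "fingers": 0.65}
    - {"dp": [-0.85, 0, -0.8], "angular": [0, 0, 0], "fingers": 0.65}

```text
time: 20.3
tool_pos: [457.8, -12.4, 166.1]
tcp_rot: [180.0, 0.0, 82.9]
ft_force: [0.7, -0.0, 0.6]
finger_gap: 29.9
grip_force: 0.0
```

```bash
python3 - <<'E'
from h import *
im=snapshot("scene"); cv2.imwrite("pics/s5.png",im)
E
```

```text
(no output)
```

View pics/s5.png

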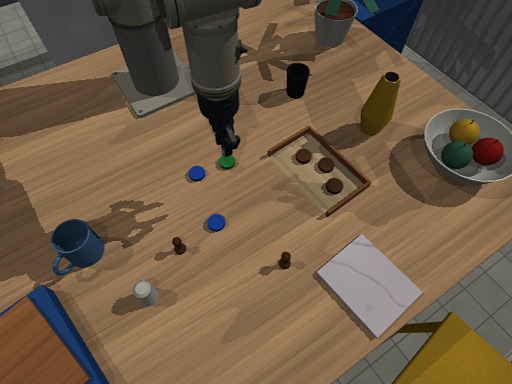

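All three brown pieces lie well inside the tray, at (304,156), (326,164) and (334,186). The bystanders still stand, and the arm is clear of everything.

```bash
python3 -c "
from bench import *
print(hand_in())"
```

```text
the job is handed in; nothing more can be done
None
```

I swept the three dark wooden pieces into the tray, nearest the mouth first. In the last picture all three lie flat inside and the pawns, shaker, mug and vase are still standing in place; I handed the job in at about 20 s.

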